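# Charge the vibratory finisher and start it

## Task

Pick up the loading tray by its wooden grip and tip it, open end low over the finisher's bowl, so that all three moulded ferrules slide off into the bowl, none beside it and none touched by hand. Set the empty tray back down on the bench, the right way up. Then start the finisher: lift the sprung guard on its switch pod, push the toggle beneath over to the back, and let the guard drop shut again, leaving the other things on the bench alone.

Things in the scene. Friction and masses are not known exactly. Their poses are not given: they have to be found in the camera images.
- tray: Loose sheet-steel loading tray, 150 mm long (x) and 166 mm wide (y), 0.25 kg. Floor 4 mm thick, 28 mm high walls on both sides and at the back; the front end (+x) is open. Above the back wall two steel uprights (at y = +-50 mm) carry a wooden grip bar. Origin: centre of the underside; +x points from the grip to the open end, z up.
- tray_grip (a point): Centre of the tray's wooden grip bar, 83 mm over the tray's underside, 67 mm behind its origin. The bar is 16 mm thick (tray x), 28 mm high (69 to 97 mm over the underside) and 122 mm long (tray y); grip it from above across its thickness, between the uprights. Axes as the tray's.
- tray_lip (a point): Middle of the edge of the tray's open end, on the upper face of its floor (75 mm before the tray's origin, 4 mm over its underside). Axes as the tray's.
- ring_00: Pale moulded ferrule, a ring 68 mm outside, 64 mm inside, 26 mm high, 20 g, lying flat and loose on the tray. Origin: centre of its lower edge.
- ring_01: A second ferrule, like ring_00, on the tray.
- ring_06: The third ferrule, like ring_00, on the tray, nearest the open end.
- finisher: Bench-top vibratory finisher, fixed to the bench: round grey bowl on springs over a motor, and a switch pod beside it (to its -y side) on the same base plate (270 mm along x; 118 mm to the +y side of the origin, 265 mm to the -y side). Origin: on the bench under the bowl's centre; z up. The pod is 96 mm (x) by 78 mm (y), centred 215 mm to the -y side of the origin; its top is 65 mm over the bench.
- bowl_mouth (a point): Centre of the bowl's mouth, 147 mm over the bench. The bowl is 252 mm across outside and 240 mm inside at the rim, tapering to about 215 mm at its floor, which lies 71 mm below this point; a hub 48 mm wide at its foot stands in the middle up to 30 mm below this point. Axes as the finisher's.
- switch_face (a point): Point on the pod's top face (65 mm over the bench) under the toggle's pivot. Axes as the finisher's: +x is the way the guard opens and the toggle goes on.
- guard_lip (a point): Middle of the front edge of the guard's lifting lip. The guard is a dark steel hood, 64 mm wide (finisher y; 59 inside), 38 mm high, 46 mm deep: flat top, two cheeks, a 10 mm front skirt, open for 28 mm below it. Its hinge, along y, lies 16 mm behind switch_face (finisher +x), 2 mm over the pod's face. When shut, the lip juts 13 mm to the front, this edge 44 mm over the pod's face.
- guard (a joint): Angle of the guard (rad): 0 shut, 1.75 fully open (up and back). A light spring shuts it from any angle when let go; 1 to 2 N lift it. A shut gripper's fingers, leaning 30 to 40 degrees so as to point down and to the finisher's +x, can go in under the lip from the front; pushing on, they lift the guard on their upper side and throw the toggle, the guard resting on them.
- toggle_tip (a point): Tip of the steel bat toggle under the guard, 29 mm from its pivot, which lies 3 mm over switch_face; 9 mm thick at the tip.
- toggle (a joint): Angle of the toggle (rad): 0 off (leaning 0.4 rad to the front, finisher -x), 0.8 on (leaning 0.4 rad to the back). It stays where it is left; about 0.7 N at the tip moves it.
- brush_head: Bystander: bristle brush head in a white ferrule, standing, 74 mm high. Origin at its underside.
- black_pot: Bystander: black moulded pot, 76 mm wide, 62 mm high. Origin at its underside.
- curved_handle: Bystander: dark bent-wood stick 161 mm long, lying. Origin at its underside.
There are look-alikes about, which are no part of the job. Leave any purple look-alike of the ring_01 alone.

How it is judged:
On the way, in this order (a step that is already met when the one before it is completed fails the run):
1. the tray is tipped more than 0.4 rad with its open end over the bowl, no more than 100 mm above the rim (angle between tray's own z axis and vertical above 0.4 rad and horizontal distance between tray_lip and bowl_mouth below 0.125 m and height (world z) of tray_lip below 0.247 m), for 0.1 s.
2. all three ferrules lie in the bowl and the tray stands level on the bench, let go (horizontal distance between each of ring_00, ring_01, ring_06 and bowl_mouth below 0.12 m and height (world z) of each of ring_00, ring_01, ring_06 below 0.147 m and height (world z) of tray below 0.01 m and angle between tray's own z axis and vertical below 0.1 rad and contact force between the fingers and tray below 0.1 N), for 0.2 s.
3. the guard is up and the toggle is over to the back (value of joint toggle above 0.65 rad and value of joint guard above 0.3 rad).
At the end, for the whole second after the job is handed in: All three ferrules lie in the bowl (centre of the lower edge within 120 mm of its axis, below the rim); the tray is at rest on the bench, upright (within 10 mm of its height, 0.1 rad of level); the toggle is on (over 0.65 rad); the guard is shut (under 0.1 rad) (horizontal distance between each of ring_00, ring_01, ring_06 and bowl_mouth below 0.12 m and height (world z) of ring_00 between 0.06 and 0.147 m and height (world z) of ring_01 between 0.06 and 0.147 m and height (world z) of ring_06 between 0.06 and 0.147 m and height (world z) of tray between -0.01 and 0.01 m and angle between tray's own z axis and vertical below 0.1 rad and linear speed of tray below 0.02 m/s and value of joint toggle above 0.65 rad and value of joint guard below 0.1 rad); the robot touches nothing.
It fails at once if the toggle is on while a ferrule is still outside the bowl (value of joint toggle above 0.4 rad and horizontal distance between any of ring_00, ring_01, ring_06 and bowl_mouth above 0.126 m).
It fails at once if a ferrule falls beside the bowl ((height (world z) of ring_00 below 0.05 m and distance between ring_00 and tray above 0.13 m) or (height (world z) of ring_01 below 0.05 m and distance between ring_01 and tray above 0.13 m) or (height (world z) of ring_06 below 0.05 m and distance between ring_06 and tray above 0.13 m)).
It fails at once if a ferrule is handled with the gripper instead of tipped off the tray (contact force between the fingers and ring_00 above 3 N or contact force between the fingers and ring_01 above 3 N or contact force between the fingers and ring_06 above 3 N).
It fails at once if a bystander is pushed more than 30 mm (distance of any of brush_head, black_pot, curved_handle from where it was at the start of the episode above 0.03 m).
It also fails if it takes over 67 s, if anything falls off the work surface, if the arm or the gripper's body presses on something with over 40 N, if the wrist force passes 120 N, or if a joint passes its speed limit or range.

## Robot

A 6-joint arm with a two-finger parallel gripper is mounted at the origin on a cart in front of the work surface, level with it; the furniture and walls round the work are solid. World frame = base frame: x ahead of the robot, y to its left, z up, the work surface at z = 0. Lengths are in m, angles in rad, forces in N, time in s.
With the tool pointing down it reaches from about 0.3 to 0.875 m from the base axis. Payload 6.4 kg.
Tool frame: the origin (TCP) lies between the finger pads; the fingertips stand 19 mm ahead of it and the grasp point (between the pads) is the TCP (ctrl.tips_ahead is the z of the fingertips in the tool frame, in m); z points along the fingers, y is the line along which they close (so a half turn about z gives the same grasp; the last joint's range is limited). The gripper opens to 85 mm and grips with 20 to 120 N. Pads are 22 mm wide; open, the fingers measure 114 mm over their backs; the gripper's body (76 mm by 85 mm) begins 54 mm behind the grasp point. The pads swing forward as they close: fully open they stand 13 mm farther back than shut.
Start: joints at [-1.543, 0.181, 1.607, -0, 1.354, -0.206], TCP at [0.133, -0.559, 0.25] pointing down, gripper open.
Joint ranges: [-2.99, 2.99], [-0.89, 2.07], [0.3, 2.58], [-1.14, 4.28], [0, 2.63], [-3.12, 3.12]. Speed limits (rad/s): [2.57, 2.57, 3.01, 3.14, 3.14, 3.14].

## Interface

Orientations are given as a unit quaternion [w, x, y, z].
In Python, from bench import readout, vision, ctrl gives the robot as it stands.
- The arm moves only by the tool play_rows, never from a script. Its arguments are lists of equal length, an entry for each row: "xyz": the shift along the tool's x, y, z in mm, a list of three; "rot": the turn, a rotation vector about the tool's x, y, z in rad, a list of three; "grip": the opening, from 0 (shut) to 1 (fully open). In form: {"xyz": [[x, y, z], ...], "rot": [[rx, ry, rz], ...], "grip": [grip, ...]}. A call has exactly 10 rows; each row is the pose to reach, as a shift and turn from the pose commanded when the call began, along the tool's axes at that moment; what a row does not reach only later rows make up. A row lasts 1/8 s, in which the tool goes at most 62.5 mm and 10.7 degrees, less where a joint would pass 70% of its speed; a pose out of reach is approached as far as the arm can. A call with a gripper value outside its range is refused whole. The fingers move at their own pace and stop on an object; the grip force is fixed at half the most. Time passes only in rows, so rows that repeat a pose let the fingers close, or fill a call up. It gives the time, the measured TCP pose, the force, the opening and the grip force at its end, in the units of the state.
- readout.get_obs(): the state, without advancing time (a new reading comes with each control period).
- vision.camera(name): name is "scene" or "top"; returns a dict with "color" (400x640x3 uint8, red, green, blue), "depth" (400x640 float32, m along the optical axis (not along the pixel's ray), 0 where there is no reading), "camera_matrix" (3x3 intrinsics, pixels), "k1" (the pictures are not rectified: a ray, as slopes to the right and down, at radius r is drawn at 1 + k1 r^2 times it, then the intrinsics apply), "extrinsics" (4x4, takes a point from camera to world coordinates). Camera axes: x right, y down, z forward; pixel columns grow to the right and rows downward; lengths in m; the calibration is good to about 2 mm. A picture is of the moment at which its call begins.
- ctrl.hand_in(): hands the job in; it is judged then, once.
The state is a dict: "time_s": time; "q": joint angles; "dq": joint speeds; "joint_efforts": joint torques, N m; "eef_pos": TCP position; "eef_rot": TCP orientation; "wrist_force": force on the tool from outside, world axes, zero at the start; "torque": the same for the moment, N m; "opening": opening from 0.0 (shut) to 1.0 (fully open); "grasp_force": force on a finger pad.
Only numpy, scipy, OpenCV 4.12 (cv2) and the standard library are available. Lean on these libraries where they do the work, as an engineer would, in place of code of your own. Each camera call takes 0.05 s, during which the arm holds its last target. There are 200 camera calls.

## Working session

There is one attempt and no reset: what is moved stays moved. The work goes in short steps, Python scripts to look and compute and a tool call to move; the robot and the scene stay as the last step left them, time stands still between calls to the robot, and variables do not carry over. Pictures are saved under pics/ and viewed, at most 10 in all, crops included, and the job is handed in when it is done.

Besides the shell and the picture viewer there is one more tool, called after "Request:" as a command line: name --argument value ..., lists and objects as JSON in quotes. play_rows: Moves the arm, as the interface text tells. Its arguments: {"type":"object","properties":{"xyz":{"type":"array","items":{"type":"array","items":{"type":"number"}}},"rot":{"type":"array","items":{"type":"array","items":{"type":"number"}}},"grip":{"type":"array","items":{"type":"number"}}},"required":["xyz","rot","grip"]}

```bash
mkdir -p pics; cat > h.py <<'E'
import numpy as np, cv2
from scipy.spatial.transform import Rotation as R
def grab(n):
    from bench import vision
    c=vision.camera(n); np.savez(f'{n}.npz',**{k:np.array(v) for k,v in c.items()}); return c
def load(n): return dict(np.load(f'{n}.npz'))
def cloud(c):
    h,w=c['depth'].shape; K=c['camera_matrix']; k1=float(c['k1'])
    u,v=np.meshgrid(np.arange(w),np.arange(h))
    p=cv2.undistortPoints(np.stack([u.ravel(),v.ravel()],1).astype(float)[:,None],K,np.array([k1,0,0,0.]))[:,0]
    d=c['depth'].ravel()[:,None]
    P=np.c_[p*d,d]; E=c['extrinsics']
    W=P@E[:3,:3].T+E[:3,3]; W[d[:,0]==0]=np.nan
    return W.reshape(h,w,3)
def rq(q): return R.from_quat([q[1],q[2],q[3],q[0]])
E
python3 - <<'E'
from h import *
from bench import readout
for n in('scene','top'):
    c=grab(n); cv2.imwrite(f'pics/{n}0.png',cv2.cvtColor(c['color'],cv2.COLOR_RGB2BGR))
    print(n,c['extrinsics'].round(3).tolist())
o=readout.get_obs(); print(o)
E
```

```text
scene [[0.833, -0.249, 0.494, -0.161], [-0.553, -0.378, 0.742, -0.884], [0.002, -0.892, -0.452, 0.718], [0.0, 0.0, 0.0, 1.0]]
top [[0.017, -0.999, 0.041, 0.438], [-1.0, -0.017, 0.001, 0.106], [-0.0, -0.041, -0.999, 1.26], [0.0, 0.0, 0.0, 1.0]]
{'time_s': 0.1, 'q': array([-1.54329853e+00,  1.81458696e-01,  1.60790991e+00, -4.10733693e-06,
        1.35381276e+00, -2.06274751e-01]), 'dq': array([ 0.0002147 , -0.00138921, -0.0019454 ,  0.00230302,  0.00053116,
       -0.00114424]), 'joint_efforts': array([ 3.72230334e-04, -4.45879519e+01, -3.52235162e+01, -2.47075832e-04,
        4.17892355e-03,  2.39457870e-05]), 'eef_pos': array([ 0.13321495, -0.55887126,  0.24947783]), 'eef_rot': array([-7.91364690e-04,  9.93176209e-01,  1.16620701e-01,  6.89146993e-05]), 'wrist_force': array([ 0.01918272, -0.43557182,  0.22084357]), 'torque': array([ 0.03780068,  0.03517038, -0.0368848 ]), 'grasp_force': 0.0, 'opening': 0.9966191451788147}
```

View pics/scene0.png

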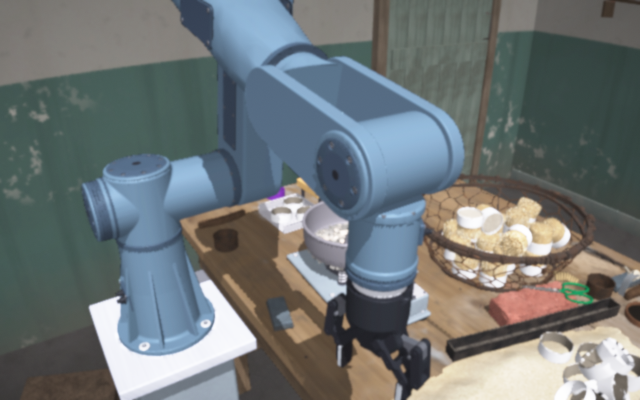

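View pics/top0.png

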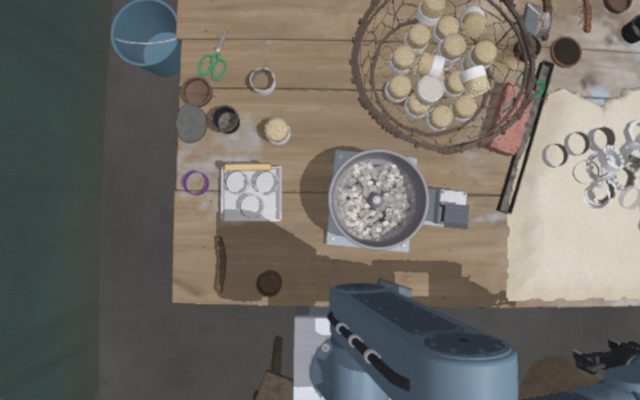

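```bash
python3 - <<'E'
from h import *
c=load('top'); im=cv2.cvtColor(c['color'],cv2.COLOR_RGB2BGR)
a=cv2.resize(im[150:230,175:295],None,fx=5,fy=5,interpolation=cv2.INTER_CUBIC)
b=cv2.resize(im[140:260,320:480],None,fx=5,fy=5,interpolation=cv2.INTER_CUBIC)
a=cv2.copyMakeBorder(a,0,0,0,200,cv2.BORDER_CONSTANT);
cv2.imwrite('pics/crop_a.png',a);cv2.imwrite('pics/crop_b.png',b)
W=cloud(c)
def S(mask):
    m=np.zeros(W.shape[:2],bool); return m
u,v=np.meshgrid(np.arange(640),np.arange(400))
# grip bar
m=(u>205)&(u<295)&(v>150)&(v<235)
g=m&(W[...,2]>.075)
P=W[g]; print('grip n',len(P),P.mean(0),P.min(0),P.max(0)); r=cv2.minAreaRect(P[:,:2].astype(np.float32)); print(r)
t=m&(W[...,2]>.02); r=cv2.minAreaRect(W[t][:,:2].astype(np.float32)); print('tray+rings',r, W[t].min(0),W[t].max(0))
# bowl rim
m=(u>320)&(u<435)&(v>140)&(v<260)&(W[...,2]>.135)
P=W[m]; A=np.c_[2*P[:,:2],np.ones(len(P))]; s=np.linalg.lstsq(A,(P[:,:2]**2).sum(1),rcond=None)[0]; print('bowl',s[:2],np.sqrt(s[2]+s[0]**2+s[1]**2),P[:,2].max(),len(P))
# guard/pod
m=(u>425)&(u<475)&(v>180)&(v<235)
for lo,hi in((.055,.075),(.095,.12)):
    P=W[m&(W[...,2]>lo)&(W[...,2]<hi)&(W[...,1]<-.15)]; print(lo,len(P),P.min(0),P.max(0),cv2.minAreaRect(P[:,:2].astype(np.float32)))
# base plate
m=(u>310)&(u<480)&(v>140)&(v<260)&(W[...,2]>.004)&(W[...,2]<.03)
print('plate',W[m].min(0),W[m].max(0),cv2.minAreaRect(W[m][:,:2].astype(np.float32)))
for n,uv in dict(br=(278,130),pot=(226,119),stick=(220,263),pot2=(269,283),spot=(300,190)).items(): print(n,W[uv[1],uv[0]])
E
```

```text
grip n 338 [0.56786694 0.28419566 0.09413639] [0.55973902 0.22344655 0.07716812] [0.58247062 0.34522706 0.1037207 ]
((0.5709385871887207, 0.28430885076522827), (0.0215345099568367, 0.12173718214035034), 0.9277377128601074)
tray+rings ((0.5037117004394531, 0.3055168092250824), (0.1553821712732315, 0.2126692533493042), 1.0234804153442383) [0.42496951 0.19800989 0.02003774] [0.58247062 0.41226382 0.1037207 ]
bowl [ 0.49888226 -0.0645348 ] 0.12853466016818552 0.15557876201604026 1377
0.055 495 [ 0.42671739 -0.31005504  0.05510248] [ 0.52025783 -0.22686505  0.07467842] ((0.4716261625289917, -0.26917970180511475), (0.07882248610258102, 0.09532741457223892), 85.94166564941406)
0.095 599 [ 0.41245565 -0.30002213  0.09530012] [ 0.48024535 -0.23420912  0.1140082 ] ((0.4462588429450989, -0.26718488335609436), (0.06464740633964539, 0.06453430652618408), 84.8267593383789)
plate [ 0.32175837 -0.36736375  0.00400161] [0.66181746 0.11847769 0.02987127] ((0.4913666248321533, -0.12569992244243622), (0.3381615877151489, 0.48491528630256653), 0.6434313654899597)
br [0.67324016 0.20863638 0.06465633]
pot [7.16118111e-01 3.65395433e-01 2.21190927e-04]
stick [0.3040446  0.36839152 0.01781939]
pot2 [0.24863917 0.23090414 0.00251527]
spot [0.51398953 0.14765692 0.00170251]
```

View pics/crop_a.png

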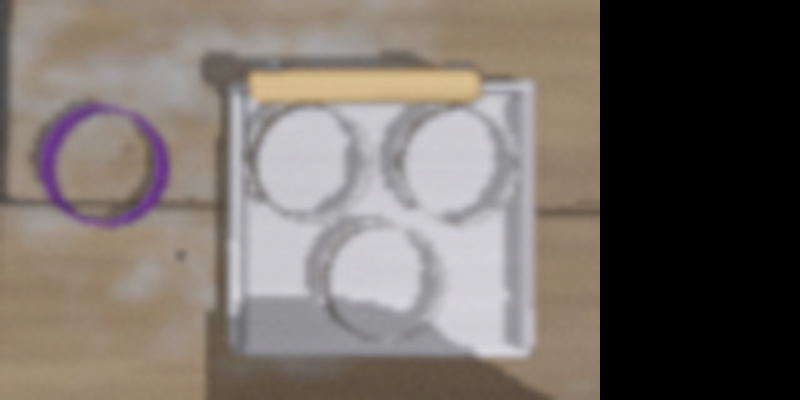

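View pics/crop_b.png

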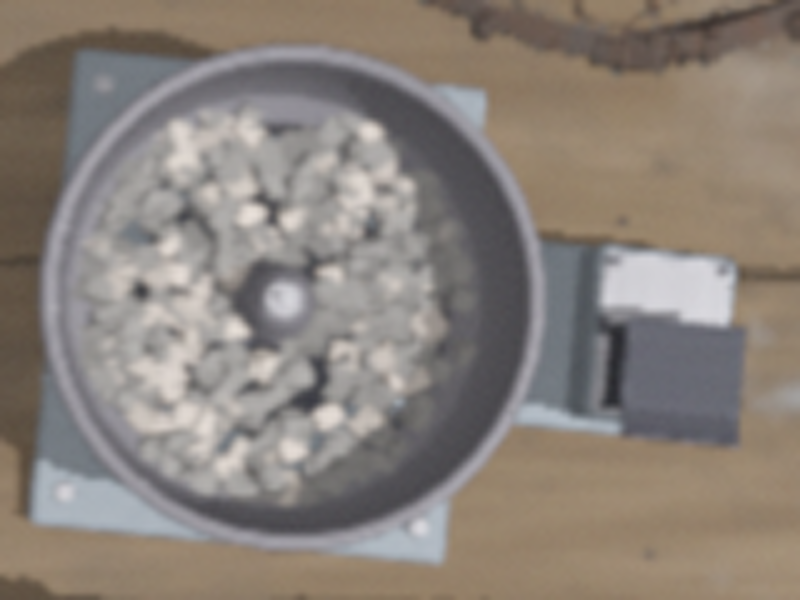

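```bash
cat >> h.py <<'E'
def ray(c,uv,z):
    p=cv2.undistortPoints(np.array(uv,float).reshape(-1,1,2),c['camera_matrix'],np.array([float(c['k1']),0,0,0]))[:,0]
    E=c['extrinsics']; d=np.c_[p,np.ones(len(p))]@E[:3,:3].T; t=E[:3,3]
    return t+d*((z-t[2])/d[:,2])[:,None]
E
python3 - <<'E'
from h import *
c=load('top'); W=cloud(c)
B=lambda l:[(320+(x+.5)/5-.5,140+(y+.5)/5-.5) for x,y in l]; A=lambda l:[(175+(x+.5)/5-.5,150+(y+.5)/5-.5) for x,y in l]
def pr(n,l,z): print(n,ray(c,l,z)[:,:2].round(4).tolist())
pr('bowl lrtb',B([(42,296),(542,296),(292,45),(292,548)]),.144)
pr('hub',B([(285,300)]),.117)
pr('guard',B([(625,318),(746,328),(738,445),(622,435)]),.105)
pr('pod',B([(605,250),(737,262)]),.065)
pr('plate',B([(75,52),(486,92),(32,520),(444,562),(522,425),(615,433)]),.008)
pr('grip',A([(248,86),(481,86)]),.097)
pr('tray back/front',A([(230,82),(535,82),(230,355),(533,355)]),.028)
pr('rings',A([(305,160),(455,163),(380,280)]),.02)
for u in (230,240,250,260,265): 
  col=W[155:180,u]; k=col[:,2]>.085; print(u,col[k].mean(0).round(4),k.sum())
print(np.nanmedian(W[180:190,285:310].reshape(-1,3),0))
for n,(a,b,d,e) in dict(brush=(115,148,260,295),pot=(103,136,210,242),stick=(230,295,210,232),pot2=(268,300,253,285)).items():
  P=W[a:b,d:e].reshape(-1,3); P=P[P[:,2]>.015]; print(n,np.percentile(P,2,axis=0).round(3),np.percentile(P,98,axis=0).round(3))
m=(W[...,0]>.3)&(W[...,0]<.75)&(W[...,1]>.05)&(W[...,1]<.5); print(np.nanmax(W[m][:,2]))
E
```

```text
bowl lrtb [[0.4844, 0.0719], [0.4886, -0.1822], [0.6143, -0.0534], [0.3593, -0.0561]]
hub [[0.4855, -0.0549]]
guard [[0.4795, -0.2365], [0.4752, -0.3015], [0.4135, -0.2975], [0.4179, -0.2353]]
pod [[0.5178, -0.2372], [0.5125, -0.3105]]
plate [[0.6294, 0.051], [0.6109, -0.1845], [0.3633, 0.0714], [0.3429, -0.1625], [0.4211, -0.2064], [0.4173, -0.26]]
grip [[0.5666, 0.3466], [0.5684, 0.2228]]
tray back/front [[0.5763, 0.3711], [0.5788, 0.1995], [0.4232, 0.3671], [0.4263, 0.1976]]
rings [[0.5337, 0.329], [0.5333, 0.2442], [0.4668, 0.2851]]
230 [0.5692 0.3316 0.0947] 7
240 [0.5678 0.3043 0.0982] 6
250 [0.5683 0.2779 0.0972] 6
260 [0.5689 0.2515 0.0961] 6
265 [0.5704 0.2383 0.0957] 7
[ 5.28877931e-01  1.56542387e-01 -2.86479543e-05]
brush [0.646 0.182 0.024] [0.706 0.241 0.069]
pot [0.67  0.322 0.018] [0.74  0.394 0.065]
stick [0.228 0.355 0.015] [0.374 0.381 0.026]
pot2 [0.217 0.194 0.016] [0.287 0.263 0.044]
0.15557876201604026
```

Ferrules: the pale rings on the tray are at about (235,182), (265,182) and (250,205). The purple ring at (195,182) lies on the bench and is the look-alike, so I leave it alone. The crop confirms the three pale ones on the tray. Its grip is at the far (+x) end and its open end faces the robot.

```bash
cat >> h.py <<'E'
def down(yaw): # tool pointing down, tool x at yaw
    c,s=np.cos(yaw),np.sin(yaw); return R.from_matrix(np.array([[c,s,0],[s,-c,0],[0,0,-1]]))
def state():
    from bench import readout
    o=readout.get_obs(); return o,np.array(o['eef_pos']),rq(o['eef_rot'])
def delta(p0,r0,p1,r1):
    return r0.inv().apply(np.array(p1)-p0)*1000,(r0.inv()*r1).as_rotvec()
def show(ps,p0=None,r0=None):
    "ps: list of (pos,R)"
    if p0 is None: o,p0,r0=state(); print('t',o['time_s'],p0.round(4),o['q'].round(2))
    X=[delta(p0,r0,*q) for q in ps]
    print([[float(round(a,1)) for a in x] for x,_ in X]); print([[float(round(a,3)) for a in w] for _,w in X])
def line(p0,r0,p1,r1,n,f=lambda s:s):
    w=(r1*r0.inv()).as_rotvec()
    return [(p0+(np.array(p1)-p0)*f(k/n),R.from_rotvec(w*f(k/n))*r0) for k in range(1,n+1)]
E
python3 - <<'E'
from h import *
o,p,r=state()
show(line(p,r,[.5685,.2847,.2],down(np.pi/2+.0145),18))
E
```

```text
t 0.1 [ 0.1332 -0.5589  0.2495] [-1.54  0.18  1.61 -0.    1.35 -0.21]
[[34.4, -40.0, 2.8], [68.8, -80.0, 5.6], [103.1, -120.0, 8.5], [137.5, -159.9, 11.3], [171.9, -199.9, 14.1], [206.3, -239.9, 16.9], [240.7, -279.9, 19.8], [275.0, -319.9, 22.6], [309.4, -359.9, 25.4], [343.8, -399.8, 28.2], [378.2, -439.8, 31.0], [412.6, -479.8, 33.9], [446.9, -519.8, 36.7], [481.3, -559.8, 39.5], [515.7, -599.8, 42.3], [550.1, -639.7, 45.2], [584.5, -679.7, 48.0], [618.8, -719.7, 50.8]]
[[-0.0, -0.0, -0.075], [-0.0, -0.0, -0.15], [-0.0, -0.0, -0.225], [-0.0, -0.0, -0.3], [-0.0, -0.0, -0.375], [-0.0, -0.0, -0.451], [-0.0, -0.001, -0.526], [-0.0, -0.001, -0.601], [-0.001, -0.001, -0.676], [-0.001, -0.001, -0.751], [-0.001, -0.001, -0.826], [-0.001, -0.001, -0.901], [-0.001, -0.001, -0.976], [-0.001, -0.001, -1.051], [-0.001, -0.001, -1.126], [-0.001, -0.001, -1.201], [-0.001, -0.001, -1.276], [-0.001, -0.001, -1.352]]
```

Request:
play_rows --xyz '[[20,-23,0],[50,-58,0],[86,-100,0],[122,-142,0],[158,-184,0],[194,-226,0],[230,-268,0],[266,-310,0],[302,-352,0],[338,-393,0]]' --rot '[[0,0,-0.04],[0,0,-0.11],[0,0,-0.19],[0,0,-0.27],[0,0,-0.35],[0,0,-0.43],[0,0,-0.51],[0,0,-0.59],[0,0,-0.67],[0,0,-0.75]]' --grip '[1,1,1,1,1,1,1,1,1,1]'

```text
time_s: 1.35
eef_pos: [0.3714, -0.097, 0.2503]
eef_rot: [0.0, 0.881, 0.473, 0.0]
wrist_force: [1.4, -0.5, -0.6]
opening: 1.005
grasp_force: 0.0
```

```bash
python3 - <<'E'
from h import *
o,p,r=state()
show(line(p,r,[.5685,.2847,.16],down(np.pi/2+.0145),10))
E
```

```text
t 1.35 [ 0.3714 -0.097   0.2503] [-0.57 -0.28  2.05  0.    1.37  0.02]
[[42.7, -4.6, 9.0], [85.4, -9.3, 18.1], [128.1, -13.9, 27.1], [170.8, -18.5, 36.1], [213.5, -23.1, 45.1], [256.2, -27.8, 54.2], [298.9, -32.4, 63.2], [341.7, -37.0, 72.2], [384.4, -41.6, 81.3], [427.1, -46.3, 90.3]]
[[0.0, 0.0, -0.06], [0.0, 0.0, -0.12], [0.0, 0.0, -0.18], [0.0, 0.0, -0.24], [0.0, 0.0, -0.3], [0.0, 0.0, -0.359], [0.0, 0.0, -0.419], [0.001, 0.0, -0.479], [0.001, 0.0, -0.539], [0.001, 0.0, -0.599]]
```

Request:
play_rows --xyz '[[45,-5,0],[95,-10,0],[145,-16,0],[195,-21,5],[245,-27,15],[295,-32,30],[340,-37,50],[380,-41,70],[410,-44,85],[427,-46,90]]' --rot '[[0,0,-0.06],[0,0,-0.12],[0,0,-0.19],[0,0,-0.26],[0,0,-0.33],[0,0,-0.4],[0,0,-0.47],[0,0,-0.53],[0,0,-0.57],[0,0,-0.6]]' --grip '[1,1,1,1,1,1,1,1,1,1]'

```text
time_s: 2.6
eef_pos: [0.5686, 0.2832, 0.1584]
eef_rot: [-0.001, 0.702, 0.712, -0.001]
wrist_force: [0.5, -0.2, 0.4]
opening: 1.001
grasp_force: 0.0
```

```bash
python3 - <<'E'
from h import *
o,p,r=state()
show(line(p,r,[.5685,.2847,.085],down(np.pi/2+.0145),1))
c=grab('top'); im=cv2.cvtColor(c['color'],cv2.COLOR_RGB2BGR)
cv2.imwrite('pics/t1.png',cv2.resize(im[100:260,160:360],None,fx=3,fy=3,interpolation=cv2.INTER_CUBIC))
E
```

```text
t 2.6 [0.5686 0.2832 0.1584] [0.28 0.4  1.52 0.   1.22 0.26]
[[1.5, 0.2, 73.4]]
[[-0.003, 0.001, 0.001]]
```

View pics/t1.png

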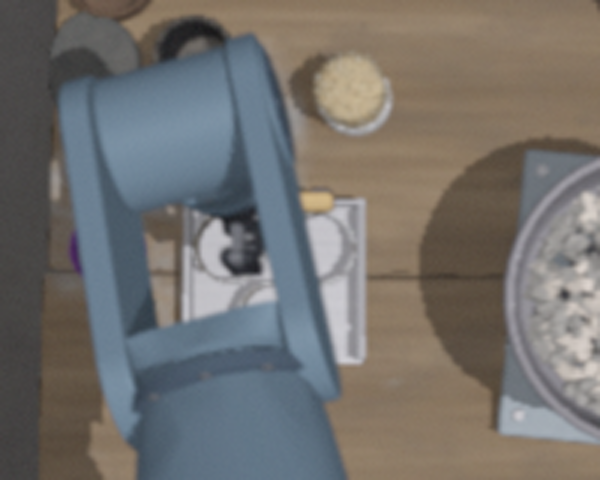

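The picture shows the gripper above the grip bar, which is at about (320,200), with one finger on each side. I descend and close.

Request:
play_rows --xyz '[[1,0,12],[1,0,30],[1,0,50],[1,0,64],[1,0,73],[1,0,73],[1,0,73],[1,0,73],[1,0,73],[1,0,73]]' --rot '[[0,0,0],[0,0,0],[0,0,0],[0,0,0],[0,0,0],[0,0,0],[0,0,0],[0,0,0],[0,0,0],[0,0,0]]' --grip '[1,1,1,1,1,0,0,0,0,0]'

```text
time_s: 3.9
eef_pos: [0.5692, 0.2835, 0.088]
eef_rot: [0.0, 0.702, 0.712, 0.0]
wrist_force: [-3.2, 0.1, 6.0]
opening: 0.175
grasp_force: 59.9
```

```bash
python3 - <<'E'
from h import *
o,p,r=state(); print(p,r.as_matrix().round(3).tolist(),o['opening'],o['grasp_force'],o['q'].round(2))
E
```

```text
[0.56920167 0.2834538  0.08804824] [[-0.013, 1.0, 0.0], [1.0, 0.013, 0.0], [0.0, 0.0, -1.0]] 0.17502893841805237 59.90631580352783 [0.28 0.49 1.56 0.   1.09 0.26]
```

Request:
play_rows --xyz '[[0,0,-4],[0,0,-14],[0,0,-32],[0,0,-56],[0,0,-84],[0,0,-112],[0,0,-140],[0,0,-165],[0,0,-185],[0,0,-197]]' --rot '[[0,0,0],[0,0,0],[0.01,0,0],[0.03,0,0],[0.05,0,0],[0.07,0,0],[0.09,0,0],[0.11,0,0],[0.12,0,0],[0.12,0,0]]' --grip '[0,0,0,0,0,0,0,0,0,0]'

```text
time_s: 5.15
eef_pos: [0.5697, 0.2832, 0.2857]
eef_rot: [-0.042, 0.701, 0.71, -0.042]
wrist_force: [0.5, -0.2, -4.2]
opening: 0.18
grasp_force: 58.7
```

```bash
cat >> h.py <<'E'
H=.088 # TCP over tray underside
def traytool(lip,yaw,a):
    """tool pose for tray: heading yaw (dir of tray +x), tilt a (open end down)"""
    f=np.array([np.cos(yaw),np.sin(yaw),0]); l=np.array([-f[1],f[0],0]) # left = tray y
    tr=R.from_rotvec(l*a)*R.from_euler('z',yaw)
    rt=R.from_matrix(np.array([[0,-1,0],[-1,0,0],[0,0,-1.]])) # tool in tray: x=-y_t... y=-x_t
    return np.array(lip)-tr.apply([.142,0,.004-H]), tr*rt
def ss(s): return s*s*(3-2*s)
E
python3 - <<'E'
from h import *
o,p,r=state(); print(r.as_matrix().round(3).tolist(),o['opening'],o['wrist_force'].round(1))
p1,r1=traytool([.487,-.005,.205],-np.pi/2,-.12); print(p1)
show(line(p,r,p1,r1,20,ss))
E
```

```text
[[-0.013, 0.993, -0.118], [1.0, 0.013, -0.001], [0.0, -0.118, -0.993]] 0.18006638397563446 [ 0.5 -0.2 -4.2]
[0.487      0.14603465 0.27139679]
t 5.15 [0.5697 0.2832 0.2857] [0.26 0.36 1.32 0.03 1.58 0.25]
[[-1.0, -0.6, 0.2], [-3.8, -2.3, 0.7], [-8.3, -5.0, 1.5], [-14.2, -8.5, 2.5], [-21.3, -12.8, 3.8], [-29.4, -17.8, 5.2], [-38.4, -23.2, 6.8], [-47.9, -28.9, 8.5], [-57.9, -35.0, 10.3], [-68.1, -41.1, 12.1], [-78.2, -47.2, 13.9], [-88.2, -53.3, 15.6], [-97.8, -59.0, 17.3], [-106.7, -64.4, 18.9], [-114.9, -69.3, 20.3], [-122.0, -73.6, 21.6], [-127.9, -77.2, 22.6], [-132.3, -79.9, 23.4], [-135.1, -81.6, 23.9], [-136.1, -82.2, 24.1]]
[[0.0, -0.001, -0.011], [0.0, -0.005, -0.043], [0.0, -0.011, -0.094], [0.0, -0.019, -0.161], [0.0, -0.029, -0.242], [0.0, -0.04, -0.334], [0.001, -0.052, -0.436], [0.001, -0.065, -0.545], [0.001, -0.079, -0.658], [0.001, -0.093, -0.773], [0.001, -0.106, -0.889], [0.001, -0.12, -1.002], [0.001, -0.133, -1.111], [0.001, -0.145, -1.213], [0.002, -0.156, -1.305], [0.002, -0.166, -1.386], [0.002, -0.174, -1.453], [0.002, -0.18, -1.504], [0.002, -0.184, -1.536], [0.002, -0.185, -1.547]]
```

Request:
play_rows --xyz '[[-1,-0.6,0.2],[-4,-2.3,0.7],[-8,-5,1.5],[-14,-8.5,2.5],[-21,-13,4],[-29.5,-18,5],[-38.5,-23,7],[-48,-29,8.5],[-58,-35,10],[-68,-41,12]]' --rot '[[0,-0.001,-0.011],[0,-0.005,-0.043],[0,-0.011,-0.094],[0,-0.019,-0.16],[0,-0.029,-0.24],[0,-0.04,-0.335],[0,-0.052,-0.435],[0,-0.065,-0.545],[0,-0.079,-0.66],[0,-0.093,-0.775]]' --grip '[0,0,0,0,0,0,0,0,0,0]'

```text
time_s: 6.4
eef_pos: [0.527, 0.2142, 0.276]
eef_rot: [-0.024, 0.376, 0.925, -0.056]
wrist_force: [0.6, 0.8, -3.0]
opening: 0.174
grasp_force: 58.6
```

```bash
python3 - <<'E'
from h import *
o,p,r=state()
p1,r1=traytool([.487,-.005,.205],-np.pi/2,-.12)
show(line(p,r,p1,r1,10,lambda s:1-(1-s)**2))
E
```

```text
t 6.4 [0.527  0.2142 0.276 ] [ 0.21  0.22  1.51 -0.07  1.51 -0.58]
[[-3.6, -14.4, 2.6], [-6.8, -27.2, 5.0], [-9.7, -38.6, 7.0], [-12.1, -48.4, 8.8], [-14.2, -56.7, 10.4], [-15.9, -63.5, 11.6], [-17.2, -68.8, 12.6], [-18.2, -72.6, 13.3], [-18.8, -74.9, 13.7], [-19.0, -75.6, 13.8]]
[[-0.0, -0.018, -0.146], [-0.0, -0.034, -0.276], [-0.0, -0.048, -0.391], [-0.0, -0.061, -0.49], [-0.001, -0.071, -0.575], [-0.001, -0.08, -0.644], [-0.001, -0.086, -0.697], [-0.001, -0.091, -0.736], [-0.001, -0.094, -0.759], [-0.001, -0.095, -0.766]]
```

Request:
play_rows --xyz '[[-3,-12,2],[-6,-23,4],[-9,-34,6],[-11,-44,8],[-13,-53,10],[-15,-61,11],[-17,-67,12],[-18,-72,13],[-19,-75,14],[-19,-76,14]]' --rot '[[0,-0.015,-0.12],[0,-0.03,-0.235],[0,-0.043,-0.345],[0,-0.055,-0.445],[0,-0.067,-0.535],[0,-0.077,-0.615],[0,-0.084,-0.68],[0,-0.09,-0.73],[0,-0.094,-0.757],[0,-0.095,-0.766]]' --grip '[0,0,0,0,0,0,0,0,0,0]'

```text
time_s: 7.65
eef_pos: [0.4869, 0.1463, 0.2719]
eef_rot: [0.0, 0.003, 0.998, -0.06]
wrist_force: [-0.2, 0.2, -3.5]
opening: 0.178
grasp_force: 58.7
```

```bash
python3 - <<'E'
from h import *
o,p,r=state()
L=[]
lip=np.array([.487,-.005,.19])
a0=-.12
for k in range(1,21):
    s=k/20; L.append(traytool(lip+[0,0,.015*(1-min(1,2*s))],-np.pi/2,a0+.87*s))
show(L)
for n in('scene','top'): c=grab(n); cv2.imwrite(f'pics/{n}2.png',cv2.cvtColor(c['color'],cv2.COLOR_RGB2BGR))
E
```

```text
t 7.65 [0.4869 0.1463 0.2719] [ 0.13  0.04  1.72 -0.12  1.4  -1.41]
[[-0.2, -3.8, -4.1], [-0.2, -7.6, -8.5], [-0.2, -11.8, -12.8], [-0.2, -16.1, -16.8], [-0.3, -20.7, -20.7], [-0.3, -25.6, -24.3], [-0.3, -30.6, -27.8], [-0.3, -35.9, -31.0], [-0.4, -41.4, -33.9], [-0.4, -47.0, -36.6], [-0.4, -53.0, -40.5], [-0.5, -59.2, -44.2], [-0.5, -65.5, -47.6], [-0.5, -72.0, -50.7], [-0.6, -78.6, -53.5], [-0.6, -85.3, -56.1], [-0.6, -92.1, -58.3], [-0.7, -99.0, -60.3], [-0.7, -106.0, -61.9], [-0.7, -113.0, -63.2]]
[[-0.044, 0.0, -0.005], [-0.088, 0.001, -0.005], [-0.131, 0.001, -0.005], [-0.175, 0.001, -0.005], [-0.218, 0.001, -0.005], [-0.262, 0.001, -0.005], [-0.305, 0.001, -0.005], [-0.349, 0.001, -0.005], [-0.392, 0.001, -0.005], [-0.436, 0.001, -0.005], [-0.479, 0.002, -0.005], [-0.523, 0.002, -0.005], [-0.566, 0.002, -0.005], [-0.61, 0.002, -0.005], [-0.653, 0.002, -0.005], [-0.697, 0.002, -0.005], [-0.74, 0.002, -0.005], [-0.784, 0.002, -0.005], [-0.827, 0.002, -0.005], [-0.871, 0.003, -0.005]]
```

View pics/top2.png

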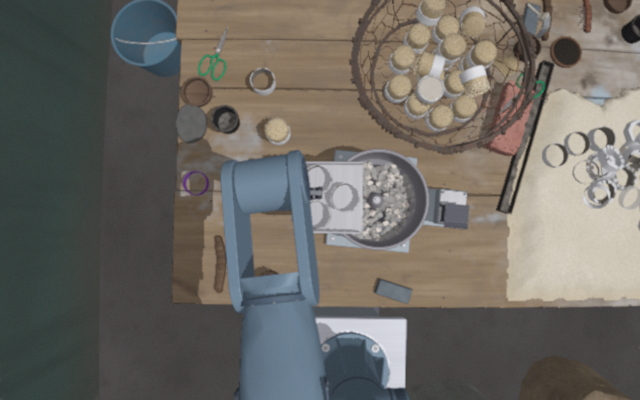

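The picture shows all three ferrules still on the tray. The tray's open end, at about u=363, is over the bowl, whose centre is at about (378,199). I start tipping.

Request:
play_rows --xyz '[[0,-4,-4],[0,-8,-8.5],[0,-12,-13],[0,-16,-17],[0,-21,-21],[0,-26,-24],[0,-31,-28],[0,-36,-31],[0,-41,-34],[0,-47,-37]]' --rot '[[-0.044,0,0],[-0.088,0,0],[-0.131,0,0],[-0.175,0,0],[-0.218,0,0],[-0.262,0,0],[-0.305,0,0],[-0.349,0,0],[-0.392,0,0],[-0.436,0,0]]' --grip '[0,0,0,0,0,0,0,0,0,0]'

```text
time_s: 9.0
eef_pos: [0.4871, 0.1039, 0.3149]
eef_rot: [0.001, 0.002, 0.988, 0.157]
wrist_force: [-0.7, -0.5, -3.4]
opening: 0.176
grasp_force: 58.8
```

```bash
python3 - <<'E'
from h import *
o,p,r=state(); print(o['wrist_force'],o['q'].round(2))
L=[traytool([.487,-.005,.19],-np.pi/2,.316+.034*k) for k in range(1,11)]
show(L)
E
```

```text
[-0.71136298 -0.47244181 -3.38381824] [-0.22 -0.06  1.76  0.31  1.51 -1.82]
t 9.0 [0.4871 0.1039 0.3149] [-0.22 -0.06  1.76  0.31  1.51 -1.82]
[[0.0, -3.3, -3.9], [-0.0, -6.4, -8.5], [-0.0, -9.7, -13.1], [-0.1, -13.1, -17.6], [-0.1, -16.6, -21.9], [-0.1, -20.3, -26.1], [-0.2, -24.2, -30.2], [-0.2, -28.1, -34.2], [-0.2, -32.3, -38.0], [-0.3, -36.5, -41.6]]
[[-0.034, 0.004, -0.004], [-0.068, 0.004, -0.004], [-0.102, 0.004, -0.004], [-0.136, 0.004, -0.004], [-0.17, 0.004, -0.004], [-0.204, 0.004, -0.004], [-0.238, 0.004, -0.004], [-0.272, 0.004, -0.004], [-0.306, 0.004, -0.004], [-0.34, 0.004, -0.004]]
```

Request:
play_rows --xyz '[[0,-3,-4],[0,-6.5,-8.5],[0,-10,-13],[0,-13,-17.5],[0,-16.5,-22],[0,-20,-26],[0,-24,-30],[0,-28,-34],[0,-32,-38],[0,-36.5,-41.5]]' --rot '[[-0.034,0,0],[-0.068,0,0],[-0.102,0,0],[-0.136,0,0],[-0.17,0,0],[-0.204,0,0],[-0.238,0,0],[-0.272,0,0],[-0.306,0,0],[-0.34,0,0]]' --grip '[0,0,0,0,0,0,0,0,0,0]'

```text
time_s: 10.25
eef_pos: [0.4868, 0.0562, 0.3432]
eef_rot: [0.002, 0.002, 0.946, 0.323]
wrist_force: [-0.8, -0.6, -3.9]
opening: 0.171
grasp_force: 59.0
```

```bash
python3 - <<'E'
from h import *
o,p,r=state(); print(o['wrist_force'],o['q'].round(2))
c=grab('top'); a=cv2.cvtColor(c['color'],cv2.COLOR_RGB2BGR)[120:280,280:480]
c=grab('scene'); b=cv2.cvtColor(c['color'],cv2.COLOR_RGB2BGR)[130:290,240:440]
cv2.imwrite('pics/m3.png',cv2.resize(np.hstack([a,b]),None,fx=2,fy=2,interpolation=cv2.INTER_CUBIC))
L=[traytool([.487,-.005,.19],-np.pi/2,.656+.034*k) for k in range(1,11)]
show(L)
E
```

```text
[-0.76118787 -0.56210606 -3.93803351] [-0.49 -0.01  1.75  0.58  1.72 -2.07]
t 10.35 [0.4869 0.0557 0.3427] [-0.49 -0.01  1.75  0.58  1.72 -2.07]
[[-0.2, -2.2, -4.8], [-0.2, -5.2, -9.4], [-0.2, -8.5, -14.0], [-0.3, -11.9, -18.5], [-0.3, -15.5, -22.8], [-0.4, -19.2, -27.0], [-0.4, -23.0, -31.1], [-0.4, -27.0, -35.1], [-0.5, -31.1, -38.9], [-0.5, -35.3, -42.6]]
[[-0.033, 0.005, -0.004], [-0.067, 0.006, -0.004], [-0.101, 0.006, -0.004], [-0.135, 0.006, -0.004], [-0.169, 0.006, -0.004], [-0.203, 0.006, -0.004], [-0.237, 0.006, -0.004], [-0.271, 0.006, -0.004], [-0.305, 0.006, -0.004], [-0.339, 0.006, -0.004]]
```

View pics/m3.png

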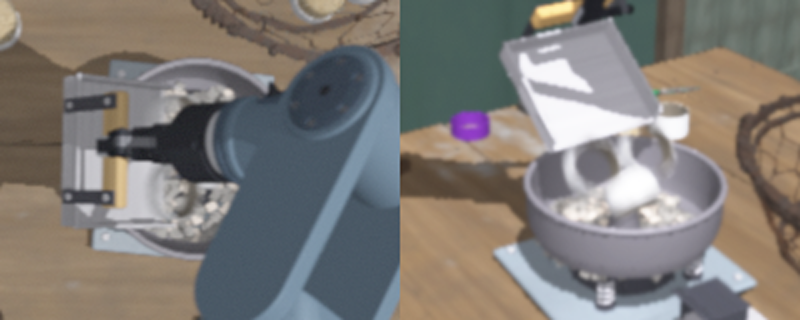

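The ferrules have left the tray and stand in the bowl near its lip, around (590,170)–(660,150) in the picture. I hold briefly, then lift straight up.

Request:
play_rows --xyz '[[0,0,0],[0,0,0],[0,0,0],[0,2,-3],[0,7,-9],[0,14,-18],[0,23,-30],[0,33,-42],[0,42,-54],[0,49,-63]]' --rot '[[0,0,0],[0,0,0],[0,0,0],[0,0,0],[0,0,0],[0,0,0],[0,0,0],[0,0,0],[0,0,0],[0,0,0]]' --grip '[0,0,0,0,0,0,0,0,0,0]'

```text
time_s: 11.6
eef_pos: [0.4867, 0.057, 0.4241]
eef_rot: [0.002, 0.002, 0.947, 0.322]
wrist_force: [1.0, 0.3, -3.1]
opening: 0.176
grasp_force: 59.0
```

```bash
python3 - <<'E'
from h import *
o,p,r=state(); print(o['wrist_force'],o['q'].round(2))
c=grab('top'); a=cv2.cvtColor(c['color'],cv2.COLOR_RGB2BGR)[120:280,280:480]
c=grab('scene'); b=cv2.cvtColor(c['color'],cv2.COLOR_RGB2BGR)[130:290,240:440]
cv2.imwrite('pics/m4.png',cv2.resize(np.hstack([a,b]),None,fx=2,fy=2,interpolation=cv2.INTER_CUBIC))
p1,r1=traytool([.487,.05,.25],-np.pi/2,0)
show(line(p,r,p1,r1,10,ss))
p2,r2=np.array([.5692,.2835,.2]),down(np.pi/2+.0145); show(line(p1,r1,p2,r2,14,ss),p1,r1)
E
```

```text
[ 1.04560348  0.25083886 -3.12137098] [-0.49 -0.06  1.64  0.6   1.85 -1.97]
t 11.7 [0.487  0.0569 0.4244] [-0.49 -0.06  1.64  0.6   1.85 -1.97]
[[0.3, 1.4, 4.6], [0.4, 5.3, 16.3], [0.5, 11.2, 33.5], [0.6, 18.3, 54.4], [0.7, 26.0, 77.1], [0.8, 33.8, 99.8], [0.9, 40.9, 120.7], [1.0, 46.7, 137.9], [1.1, 50.7, 149.6], [1.1, 52.2, 153.9]]
[[0.018, 0.001, 0.001], [0.068, 0.002, 0.001], [0.141, 0.002, 0.0], [0.23, 0.003, -0.001], [0.327, 0.004, -0.001], [0.424, 0.004, -0.002], [0.513, 0.005, -0.003], [0.586, 0.006, -0.003], [0.636, 0.006, -0.003], [0.654, 0.006, -0.004]]
[[-1.2, 1.3, 2.0], [-4.6, 5.1, 7.4], [-9.7, 10.8, 15.8], [-16.3, 18.1, 26.6], [-24.0, 26.7, 39.1], [-32.4, 36.0, 52.7], [-41.1, 45.7, 67.0], [-49.8, 55.5, 81.3], [-58.2, 64.8, 94.9], [-65.9, 73.4, 107.4], [-72.5, 80.7, 118.2], [-77.6, 86.4, 126.6], [-81.0, 90.2, 132.0], [-82.2, 91.5, 134.0]]
[[0.0, 0.0, 0.023], [0.0, 0.0, 0.086], [0.0, 0.0, 0.184], [0.0, 0.0, 0.309], [0.0, 0.0, 0.454], [0.0, 0.0, 0.613], [0.0, 0.0, 0.778], [0.0, 0.0, 0.944], [0.0, 0.0, 1.103], [0.0, 0.0, 1.248], [0.0, 0.0, 1.373], [0.0, 0.0, 1.47], [0.0, 0.0, 1.534], [0.0, 0.0, 1.556]]
```

View pics/m4.png

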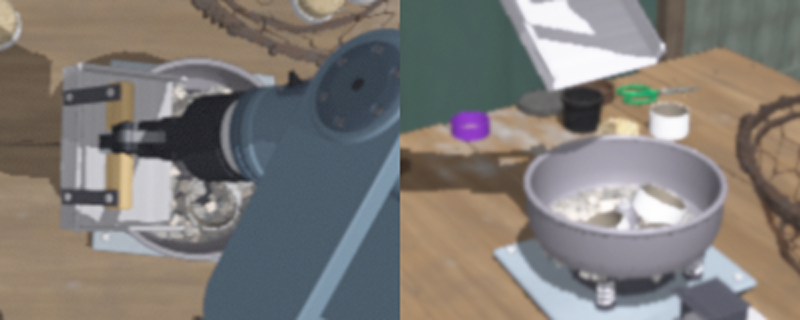

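The tray is empty and the ferrules lie in the bowl, at about (600,215) and (660,205) in the scene half. I level the tray and carry it back.

Request:
play_rows --xyz '[[0,1,5],[0,5,16],[0,11,34],[0,18,54],[0,26,77],[0,34,100],[0,41,121],[0,47,138],[1,51,150],[1,52,154]]' --rot '[[0.02,0,0],[0.07,0,0],[0.14,0,0],[0.23,0,0],[0.327,0,0],[0.424,0,0],[0.513,0,0],[0.586,0,0],[0.636,0,0],[0.655,0,0]]' --grip '[0,0,0,0,0,0,0,0,0,0]'

```text
time_s: 12.95
eef_pos: [0.4854, 0.1935, 0.3309]
eef_rot: [-0.0, 0.001, 1.0, -0.0]
wrist_force: [0.5, -0.5, -2.7]
opening: 0.18
grasp_force: 59.0
```

```bash
python3 - <<'E'
from h import *
o,p,r=state(); print(r.as_matrix().round(3).tolist())
p2,r2=np.array([.5692,.2835,.16]),down(np.pi/2+.0145); show(line(p,r,p2,r2,10,lambda s:.5*s+.5*ss(s)))
E
```

```text
[[-1.0, 0.003, -0.0], [0.003, 1.0, -0.0], [0.0, -0.0, -1.0]]
t 12.95 [0.4854 0.1935 0.3309] [ 0.15  0.    1.64 -0.    1.5  -1.42]
[[-5.4, 5.8, 10.9], [-12.7, 13.7, 26.0], [-21.6, 23.3, 44.1], [-31.4, 33.9, 64.2], [-41.8, 45.1, 85.4], [-52.2, 56.3, 106.6], [-62.0, 67.0, 126.8], [-70.9, 76.5, 144.9], [-78.3, 84.5, 159.9], [-83.6, 90.3, 170.8]]
[[-0.0, -0.0, 0.099], [-0.0, -0.0, 0.236], [-0.0, -0.0, 0.401], [-0.0, -0.0, 0.584], [-0.0, -0.0, 0.777], [-0.0, -0.0, 0.969], [-0.0, -0.0, 1.153], [-0.0, -0.0, 1.317], [-0.0, -0.0, 1.454], [-0.0, -0.0, 1.553]]
```

Request:
play_rows --xyz '[[-5,6,4],[-13,14,14],[-22,23,28],[-31,34,46],[-42,45,68],[-52,56,92],[-62,67,117],[-71,77,140],[-78,85,158],[-84,90,170]]' --rot '[[0,0,0.1],[0,0,0.236],[0,0,0.4],[0,0,0.58],[0,0,0.76],[0,0,0.94],[0,0,1.12],[0,0,1.3],[0,0,1.45],[0,0,1.553]]' --grip '[0,0,0,0,0,0,0,0,0,0]'

```text
time_s: 14.2
eef_pos: [0.5711, 0.2814, 0.1609]
eef_rot: [-0.0, 0.704, 0.71, 0.0]
wrist_force: [0.1, 0.2, -2.5]
opening: 0.174
grasp_force: 59.0
```

```bash
python3 - <<'E'
from h import *
o,p,r=state(); print(o['wrist_force'])
p2,r2=np.array([.5692,.2835,.088]),down(np.pi/2+.0145); show(line(p,r,p2,r2,1))
E
```

```text
[ 0.08584879  0.21553623 -2.5353494 ]
t 14.2 [0.5711 0.2814 0.1609] [0.27 0.4  1.52 0.   1.22 0.26]
[[2.1, -1.9, 72.9]]
[[0.0, -0.0, -0.006]]
```

Request:
play_rows --xyz '[[2,-2,10],[2,-2,25],[2,-2,42],[2,-2,57],[2,-2,66],[2,-2,70],[2,-2,72],[2,-2,73],[2,-2,73],[2,-2,73]]' --rot '[[0,0,0],[0,0,0],[0,0,0],[0,0,0],[0,0,0],[0,0,0],[0,0,0],[0,0,0],[0,0,0],[0,0,0]]' --grip '[0,0,0,0,0,0,0,0,0,0.3]'

```text
time_s: 15.45
eef_pos: [0.57, 0.2839, 0.0904]
eef_rot: [0.001, 0.703, 0.711, 0.001]
wrist_force: [-0.3, -0.3, 0.2]
opening: 0.298
grasp_force: 0.0
```

Request:
play_rows --xyz '[[0,0,0],[0,0,0],[0,0,0],[0,0,0],[0,0,0],[0,0,-10],[0,0,-40],[0,0,-80],[0,0,-120],[0,0,-160]]' --rot '[[0,0,0],[0,0,0],[0,0,0],[0,0,0],[0,0,0],[0,0,0],[0,0,0],[0,0,0],[0,0,0],[0,0,0]]' --grip '[0.6,1,1,1,1,1,1,1,1,1]'

```text
time_s: 16.7
eef_pos: [0.5691, 0.2837, 0.2518]
eef_rot: [0.001, 0.703, 0.711, 0.001]
wrist_force: [0.5, 0.0, -0.5]
opening: 1.0
grasp_force: 0.0
```

```bash
python3 - <<'E'
from h import *
o,p,r=state(); print(o['wrist_force'],p,o['q'].round(2))
c=grab('top'); W=cloud(c); P=W[150:235,205:295].reshape(-1,3); a=cv2.cvtColor(c['color'],cv2.COLOR_RGB2BGR)
a=a[110:260,180:440]; cv2.imwrite('pics/t5.png',cv2.resize(a,None,fx=3,fy=3,interpolation=cv2.INTER_CUBIC))
E
```

```text
[ 0.50725233  0.00617102 -0.47250279] [0.56908041 0.2837272  0.25181532] [ 0.28  0.31  1.45 -0.    1.38  0.26]
```

View pics/t5.png

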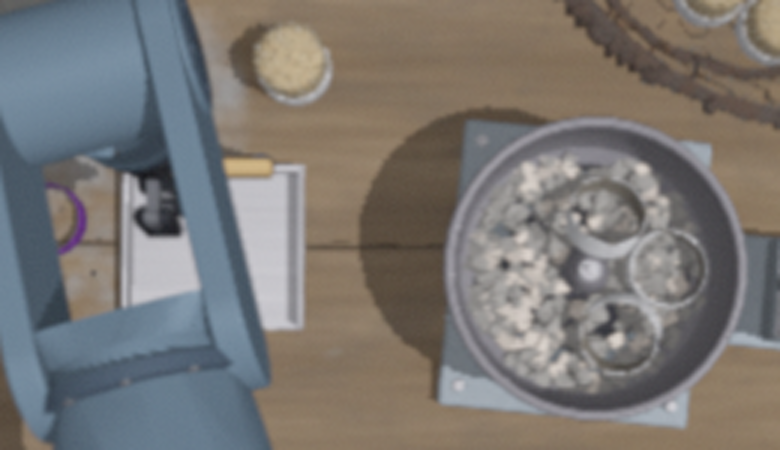

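The picture shows all three ferrules in the bowl, at about (600,215), (668,268) and (618,335), and the tray standing flat and empty. Next is the switch.

```bash
cat >> h.py <<'E'
TH=-.078; SF=np.array([.4595,-.268,.065]); PHI=np.radians(35)
def sw(xt,zt,phi=PHI):
    "tool pose with shut fingertips' centre at (xt,zt) mm from switch_face in finisher x-z"
    ez=R.from_euler('z',TH); r=ez*R.from_euler('y',-phi)*down(0)
    tip=SF+ez.apply([xt/1000,0,zt/1000]); return tip-.019*r.as_matrix()[:,2], r
E
python3 - <<'E'
from h import *
from bench import ctrl; print(ctrl.tips_ahead)
o,p,r=state(); p1,r1=sw(-85,160); print(p1,r1.as_matrix().round(2).tolist())
show(line(p,r,p1,r1,20,lambda s:.5*s+.5*ss(s)))
E
```

```text
0.019
[ 0.36389362 -0.26052754  0.24056389] [[0.82, -0.08, 0.57], [-0.06, -1.0, -0.04], [0.57, 0.0, -0.82]]
t 16.75 [0.5717 0.2846 0.2586] [ 0.28  0.31  1.44 -0.    1.39  0.26]
[[-15.5, -6.1, 0.4], [-34.7, -13.8, 0.9], [-57.2, -22.6, 1.5], [-82.5, -32.7, 2.1], [-110.2, -43.6, 2.8], [-140.0, -55.4, 3.6], [-171.4, -67.9, 4.4], [-204.0, -80.8, 5.2], [-237.4, -94.0, 6.1], [-271.2, -107.4, 6.9], [-305.1, -120.8, 7.8], [-338.5, -134.1, 8.6], [-371.1, -147.0, 9.5], [-402.5, -159.4, 10.3], [-432.3, -171.2, 11.0], [-460.0, -182.2, 11.7], [-485.3, -192.2, 12.4], [-507.8, -201.1, 13.0], [-526.9, -208.7, 13.4], [-542.5, -214.8, 13.8]]
[[-0.014, 0.013, 0.046], [-0.032, 0.029, 0.103], [-0.053, 0.047, 0.169], [-0.076, 0.068, 0.244], [-0.101, 0.091, 0.326], [-0.129, 0.116, 0.414], [-0.158, 0.142, 0.507], [-0.188, 0.169, 0.604], [-0.218, 0.197, 0.703], [-0.25, 0.225, 0.803], [-0.281, 0.253, 0.903], [-0.311, 0.281, 1.002], [-0.341, 0.308, 1.098], [-0.37, 0.334, 1.191], [-0.398, 0.358, 1.279], [-0.423, 0.381, 1.361], [-0.447, 0.402, 1.436], [-0.467, 0.421, 1.503], [-0.485, 0.437, 1.559], [-0.499, 0.45, 1.605]]
```

Request:
play_rows --xyz '[[-15,-6,0],[-35,-14,0],[-57,-23,0],[-83,-33,0],[-110,-44,0],[-140,-55,0],[-171,-68,0],[-204,-81,0],[-237,-94,0],[-271,-107,0]]' --rot '[[-0.014,0.013,0.046],[-0.032,0.029,0.103],[-0.053,0.047,0.17],[-0.076,0.068,0.245],[-0.1,0.09,0.325],[-0.13,0.116,0.415],[-0.16,0.142,0.507],[-0.19,0.17,0.604],[-0.22,0.197,0.703],[-0.25,0.225,0.803]]' --grip '[1,0.7,0.4,0.1,0,0,0,0,0,0]'

```text
time_s: 18.0
eef_pos: [0.4652, 0.0105, 0.2501]
eef_rot: [0.008, 0.914, 0.371, 0.165]
wrist_force: [0.1, -0.7, 0.9]
opening: 0.002
grasp_force: 0.0
```

```bash
python3 - <<'E'
from h import *
o,p,r=state(); p1,r1=sw(-85,160)
show(line(p,r,p1,r1,10,lambda s:1-(1-s)**1.6))
E
```

```text
t 18.0 [0.4652 0.0105 0.2501] [-0.38 -0.3   2.09  0.24  1.1   0.34]
[[-39.6, 19.7, -7.9], [-76.6, 38.1, -15.4], [-110.9, 55.2, -22.2], [-142.4, 70.9, -28.6], [-170.9, 85.1, -34.3], [-196.2, 97.6, -39.3], [-217.9, 108.4, -43.7], [-235.7, 117.3, -47.3], [-248.7, 123.7, -49.9], [-255.1, 126.9, -51.2]]
[[-0.038, 0.036, 0.124], [-0.074, 0.07, 0.24], [-0.108, 0.101, 0.348], [-0.139, 0.13, 0.447], [-0.166, 0.156, 0.536], [-0.191, 0.179, 0.616], [-0.212, 0.199, 0.684], [-0.229, 0.215, 0.739], [-0.242, 0.227, 0.78], [-0.248, 0.233, 0.8]]
```

Request:
play_rows --xyz '[[-38,19,-8],[-76,38,-15],[-111,55,-22],[-142,71,-29],[-171,85,-34],[-196,98,-39],[-218,108,-44],[-236,117,-47],[-249,124,-50],[-255,127,-51]]' --rot '[[-0.038,0.036,0.12],[-0.074,0.07,0.24],[-0.108,0.1,0.348],[-0.139,0.13,0.447],[-0.166,0.156,0.536],[-0.191,0.179,0.616],[-0.212,0.199,0.684],[-0.229,0.215,0.739],[-0.242,0.227,0.78],[-0.248,0.233,0.8]]' --grip '[0,0,0,0,0,0,0,0,0,0]'

```text
time_s: 19.25
eef_pos: [0.3649, -0.2605, 0.2403]
eef_rot: [0.012, 0.953, -0.036, 0.3]
wrist_force: [-0.0, -0.4, 0.1]
opening: 0.003
grasp_force: 0.0
```

```bash
python3 - <<'E'
from h import *
o,p,r=state(); print(r.as_matrix().round(2).tolist())
p1,r1=sw(-72,13)
show(line(p,r,p1,r1,10,ss))
c=grab('scene'); a=cv2.cvtColor(c['color'],cv2.COLOR_RGB2BGR)[180:380,240:480]
c=grab('top'); b=cv2.cvtColor(c['color'],cv2.COLOR_RGB2BGR)[140:260,360:504]
cv2.imwrite('pics/m6.png',np.hstack([cv2.resize(a,(480,400)),cv2.resize(b,(320,267))[:, :].copy() if 0 else cv2.copyMakeBorder(cv2.resize(b,(320,267)),0,133,0,0,cv2.BORDER_CONSTANT)]))
E
```

```text
[[0.82, -0.08, 0.57], [-0.06, -1.0, -0.04], [0.57, 0.0, -0.82]]
t 19.25 [ 0.3649 -0.2605  0.2403] [-1.29 -0.42  2.28  0.63  1.13  0.12]
[[-2.1, 0.0, 3.6], [-7.7, 0.0, 13.2], [-16.0, 0.0, 27.5], [-26.1, 0.0, 44.8], [-37.0, 0.0, 63.6], [-48.0, 0.0, 82.4], [-58.1, 0.0, 99.7], [-66.4, 0.0, 114.0], [-72.0, 0.0, 123.6], [-74.1, 0.0, 127.2]]
[[-0.0, 0.0, 0.0], [-0.0, 0.0, 0.0], [-0.0, 0.0, 0.0], [-0.0, 0.001, 0.001], [-0.0, 0.001, 0.001], [-0.0, 0.001, 0.001], [-0.0, 0.001, 0.001], [-0.0, 0.002, 0.001], [-0.0, 0.002, 0.002], [-0.0, 0.002, 0.002]]
```

View pics/m6.png

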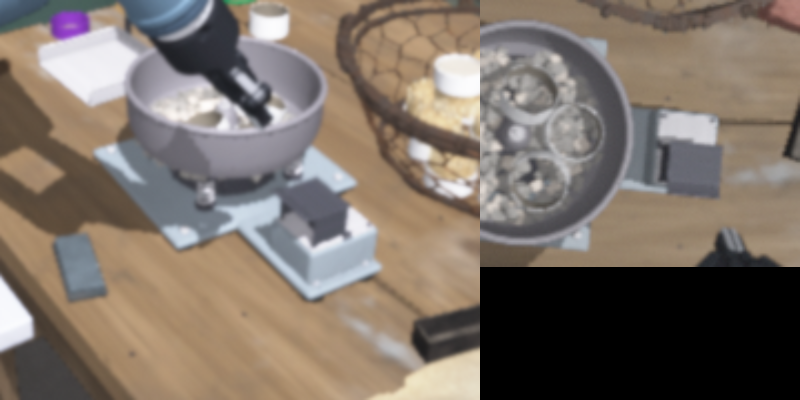

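The picture shows the shut fingers in front of and above the pod, pointing toward the guard (the dark hood at about (315,210)). I lower them in front of it.

Request:
play_rows --xyz '[[-2,0,4],[-8,0,13],[-16,0,27],[-26,0,45],[-37,0,64],[-48,0,82],[-58,0,100],[-66,0,114],[-72,0,124],[-74,0,127]]' --rot '[[0,0,0],[0,0,0],[0,0,0],[0,0,0],[0,0,0],[0,0,0],[0,0,0],[0,0,0],[0,0,0],[0,0,0]]' --grip '[0,0,0,0,0,0,0,0,0,0]'

```text
time_s: 20.6
eef_pos: [0.3768, -0.2595, 0.0921]
eef_rot: [0.01, 0.954, -0.036, 0.299]
wrist_force: [0.4, 0.7, 0.7]
opening: 0.004
grasp_force: 0.0
```

```bash
python3 - <<'E'
from h import *
o,p,r=state(); print(o['wrist_force'],o['q'].round(2))
p1,r1=sw(-20,13)
show(line(p,r,p1,r1,10))
E
```

```text
[0.35259503 0.69994577 0.66584608] [-1.25 -0.04  2.36  0.86  0.77 -0.23]
t 20.6 [ 0.3768 -0.2595  0.0921] [-1.25 -0.04  2.36  0.86  0.77 -0.23]
[[4.4, 0.2, 2.9], [8.8, 0.5, 5.7], [13.1, 0.7, 8.6], [17.5, 0.9, 11.4], [21.9, 1.1, 14.3], [26.3, 1.4, 17.2], [30.6, 1.6, 20.0], [35.0, 1.8, 22.9], [39.4, 2.0, 25.7], [43.8, 2.3, 28.6]]
[[-0.0, 0.0, 0.0], [-0.001, 0.001, 0.0], [-0.001, 0.001, 0.001], [-0.002, 0.001, 0.001], [-0.002, 0.002, 0.001], [-0.002, 0.002, 0.001], [-0.003, 0.003, 0.001], [-0.003, 0.003, 0.002], [-0.004, 0.003, 0.002], [-0.004, 0.004, 0.002]]
```

Request:
play_rows --xyz '[[4,0,3],[9,0,6],[13,0.5,9],[17.5,1,11.5],[22,1,14],[26,1.5,17],[30.5,1.5,20],[35,2,23],[39.5,2,26],[44,2,28.5]]' --rot '[[0,0,0],[0,0,0],[0,0,0],[0,0,0],[0,0,0],[0,0,0],[0,0,0],[0,0,0],[0,0,0],[0,0,0]]' --grip '[0,0,0,0,0,0,0,0,0,0]'

```text
time_s: 21.85
eef_pos: [0.4292, -0.2667, 0.0951]
eef_rot: [0.011, 0.953, -0.036, 0.299]
wrist_force: [-2.8, 0.5, 0.2]
opening: 0.0
grasp_force: 0.7
```

```bash
python3 - <<'E'
from h import *
o,p,r=state(); print(o['wrist_force'],o['q'].round(2))
c=grab('top'); W=cloud(c); P=W[170:240,430:480].reshape(-1,3)
ez=R.from_euler('z',TH); L=ez.inv().apply(P-SF)*1000
m=(abs(L[:,1]-24)<7)|(abs(L[:,1]+24)<7)
m&=(L[:,2]>15)
for b in range(-60,50,8):
    k=m&(L[:,0]>=b)&(L[:,0]<b+8)
    if k.sum(): print(b,k.sum(),np.median(L[k,2]).round(),L[k,2].max().round())
p1,r1=sw(-2,13)
show(line(p,r,p1,r1,6))
E
```

```text
[-2.82297093  0.46116311  0.17743625] [-1.11  0.05  2.26  0.88  0.69 -0.12]
-60 23 91.0 109.0
-52 21 65.0 94.0
-44 30 66.0 71.0
-36 23 60.0 67.0
-28 34 57.0 62.0
-20 36 51.0 54.0
-12 40 49.0 54.0
-4 40 46.0 51.0
4 37 44.0 49.0
12 35 42.0 50.0
20 33 40.0 45.0
28 8 37.0 40.0
t 21.9 [ 0.4296 -0.2668  0.0953] [-1.11  0.05  2.26  0.88  0.69 -0.12]
[[1.8, -0.2, 1.8], [4.0, -0.4, 3.7], [6.3, -0.6, 5.5], [8.5, -0.8, 7.4], [10.7, -0.9, 9.3], [12.9, -1.1, 11.1]]
[[-0.0, 0.0, 0.001], [-0.0, 0.001, 0.001], [-0.001, 0.001, 0.001], [-0.001, 0.001, 0.002], [-0.001, 0.002, 0.002], [-0.001, 0.002, 0.003]]
```

Request:
play_rows --xyz '[[1.5,0,1],[3,0,2.5],[4.5,0,4],[6,-0.5,5],[7.5,-0.5,6.5],[9,-1,8],[10.5,-1,9],[12,-1,10.5],[13,-1,11],[13,-1,11]]' --rot '[[0,0,0],[0,0,0],[0,0,0],[0,0,0],[0,0,0],[0,0,0],[0,0,0],[0,0,0],[0,0,0],[0,0,0]]' --grip '[0,0,0,0,0,0,0,0,0,0]'

```text
time_s: 23.15
eef_pos: [0.4436, -0.2668, 0.0924]
eef_rot: [0.012, 0.954, -0.035, 0.297]
wrist_force: [-38.1, 3.6, 20.3]
opening: -0.001
grasp_force: 24.5
```

```bash
python3 - <<'E'
from h import *
o,p,r=state(); print(o['wrist_force'],o['q'].round(2))
tip=p+.019*r.as_matrix()[:,2]; print('tip',R.from_euler('z',TH).inv().apply(tip-SF)*1000)
p1,r1=sw(5,13)
show(line(p,r,p1,r1,5))
E
```

```text
[-38.13647971   3.62481242  20.34281308] [-1.07  0.08  2.24  0.88  0.67 -0.09]
tip [-5.1697814  -0.06806425 11.81042764]
t 23.15 [ 0.4436 -0.2668  0.0924] [-1.07  0.08  2.24  0.88  0.67 -0.09]
[[1.8, -0.0, 1.0], [3.6, -0.0, 1.9], [5.4, -0.0, 2.9], [7.1, -0.0, 3.8], [8.9, -0.0, 4.8]]
[[-0.0, 0.001, 0.001], [-0.0, 0.003, 0.002], [-0.0, 0.004, 0.002], [-0.0, 0.005, 0.003], [-0.001, 0.007, 0.004]]
```

The force rose sharply at the tip position expected for the toggle's on-stop. I back out along the same line.

Request:
play_rows --xyz '[[-4,0,-3],[-9,0,-6.5],[-15,0,-10.5],[-21,0,-15],[-28,0,-19.5],[-35,0,-24.5],[-42,0,-29.5],[-49,0,-34.5],[-56,0,-39],[-63,0,-44]]' --rot '[[0,0,0],[0,0,0],[0,0,0],[0,0,0],[0,0,0],[0,0,0],[0,0,0],[0,0,0],[0,0,0],[0,0,0]]' --grip '[0,0,0,0,0,0,0,0,0,0]'

```text
time_s: 24.4
eef_pos: [0.3688, -0.2612, 0.0937]
eef_rot: [0.011, 0.953, -0.036, 0.299]
wrist_force: [0.4, 0.5, -0.1]
opening: 0.001
grasp_force: 0.0
```

Request:
play_rows --xyz '[[0,0,-8],[0,0,-25],[0,0,-45],[0,0,-65],[0,0,-85],[0,0,-105],[0,0,-120],[0,0,-130],[0,0,-130],[0,0,-130]]' --rot '[[0,0,0],[0,0,0],[0,0,0],[0,0,0],[0,0,0],[0,0,0],[0,0,0],[0,0,0],[0,0,0],[0,0,0]]' --grip '[0,0,0,0,0,0,0,0,0,0]'

```text
time_s: 25.65
eef_pos: [0.2953, -0.2555, 0.2002]
eef_rot: [0.011, 0.953, -0.036, 0.299]
wrist_force: [0.5, -0.2, 0.4]
opening: 0.004
grasp_force: 0.0
```

```bash
python3 - <<'E'
from h import *
o,p,r=state(); print(o['time_s'],p,o['wrist_force'])
c0=np.load('scene.npz')
def guard(c):
    W=cloud(c); P=W[170:240,430:480].reshape(-1,3)
    L=R.from_euler('z',TH).inv().apply(P-SF)*1000
    m=(abs(L[:,1])<25)&(L[:,2]>15)
    return [(b,int((k:=m&(L[:,0]>=b)&(L[:,0]<b+8)).sum()),float(np.median(L[k,2]).round())) for b in range(-60,45,8) if (m&(L[:,0]>=b)&(L[:,0]<b+8)).any()]
c=grab('top'); print(guard(c))
W=cloud(c); print('bystander/tray')
for n,(a,b,d,e) in dict(brush=(115,148,260,295),pot=(103,136,210,242),stick=(230,295,210,232),tray=(150,235,205,295)).items():
  P=W[a:b,d:e].reshape(-1,3); P=P[P[:,2]>.015]; print(n,np.percentile(P,2,axis=0).round(3),np.percentile(P,98,axis=0).round(3))
# side view into the guard from scene camera: look for toggle
s=grab('scene'); S=cloud(s); L=R.from_euler('z',TH).inv().apply(S.reshape(-1,3)-SF)*1000
m=(abs(L[:,1])<40)&(L[:,0]>-60)&(L[:,0]<60)&(L[:,2]>3)&(L[:,2]<60)
print(m.sum(),np.percentile(L[m],[2,50,98],axis=0).round())
E
```

```text
25.65 [ 0.29527075 -0.25550831  0.20018554] [ 0.53062797 -0.22080879  0.36062053]
[(-52, 11, 45.0), (-44, 54, 45.0), (-36, 57, 41.0), (-28, 56, 41.0), (-20, 58, 41.0), (-12, 57, 41.0), (-4, 55, 41.0), (4, 57, 42.0), (12, 51, 41.0)]
bystander/tray
brush [0.646 0.182 0.023] [0.706 0.242 0.069]
pot [0.671 0.323 0.016] [0.74  0.394 0.065]
stick [0.227 0.355 0.016] [0.374 0.381 0.026]
tray [0.442 0.2   0.017] [0.582 0.412 0.101]
721 [[-48. -35.   4.]
 [-15. -16.  40.]
 [ 14.  30.  45.]]
```

The guard is shut, the bystanders have not moved, and the contact force direction (−38, +20 N) matches the toggle resting at its back stop.

```bash
python3 -c "
from bench import ctrl; print(ctrl.hand_in())"
```

```text
the job is handed in; nothing more can be done
None
```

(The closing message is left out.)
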